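# Open the stamping jig and hold the nameplate sled home

### The arm

A 6-joint arm with a two-finger parallel gripper is mounted at the origin on the work surface. World frame = base frame: x ahead of the robot, y to its left, z up, the work surface at z = 0. Lengths are in m, angles in rad, forces in N, time in s.
With the tool pointing down it reaches from about 0.35 to 0.975 m from the base axis. Payload 4.9 kg.
Tool frame: the origin (TCP) lies at the very end of the fingers, on their centre line; the grasp point (between the pads) lies 19 mm behind it; z points along the fingers, y is the line along which they close (so a half turn about z gives the same grasp; the last joint's range is limited). The gripper opens to 85 mm and grips with 20 to 120 N. Pads are 22 mm wide; open, the fingers measure 114 mm over their backs; the gripper's body (76 mm by 85 mm) begins 54 mm behind the grasp point. The pads swing forward as they close: fully open they stand 13 mm farther back than shut.
Start: joints at [1.123, 0.053, 1.613, -0, 1.476, -0.119], TCP at [0.202, 0.592, 0.231] pointing down, gripper open.
Joint ranges: [-3.01, 3.01], [-1.01, 2.22], [0.06, 2.58], [-1.02, 4.17], [0.09, 2.62], [-3.14, 3.14]. Speed limits (rad/s): [2.57, 2.57, 3.14, 3.14, 3.14, 3.14].

### API

Orientations are given as a unit quaternion [w, x, y, z].
In Python, from plant import * gives the robot as it stands.
- The arm moves only by the tool jog_arm, never from a script. Its argument "moves" is a list that holds one entry, the list of rows, each a list of 7 numbers: the finger opening in cm, from 0 to 8.54, then the shift along the tool's x, y, z in cm, then the turn, a rotation vector about the tool's x, y, z in rad. A call has 1 to 20 rows; each row shifts and turns the commanded pose from where the row before left it, along the tool's axes as they then stand; what a row does not reach is not made up. A row lasts 1/12 s, in which the tool goes at most 41.7 mm and 7.16 degrees, less where a joint would pass 70% of its speed; a pose out of reach is approached as far as the arm can. A call is refused whole if a number of a shift passes 4.17 or a number of a turn 0.125, either way. A call with a gripper value outside its range is refused whole. The fingers move at their own pace and stop on an object; the grip force is fixed at half the most. Time passes only in rows, so rows that do not move let the fingers close. It gives the time, the measured TCP pose, the force, the opening and the grip force at its end, in the units of the state.
- state(): the state, without advancing time (a new reading comes with each control period).
- grab_frame(name): name is "scene" or "top" or "wrist"; returns a dict with "color" (480x640x3 uint8, blue, green, red), "depth" (480x640 float32, m along the optical axis (not along the pixel's ray), 0 where there is no reading), "fx", "fy", "cx", "cy" (pixels), "R" (3x3) and "t" (3): a world point X has camera coordinates R X + t. Camera axes: x right, y down, z forward; pixel columns grow to the right and rows downward; lengths in m; the calibration is good to about 2 mm. A picture is of the moment at which its call begins.
- job_done(): hands the job in; it is judged then, once.
Trained networks look in a picture, given as the dict that the camera call returned (one of the last four; its "shot" number tells which), for a name from the list of things; names that differ only in an ending like _2 or _b are one class to them, and where a whole thing is asked for, a point or a joint stands for the part that bears it (a point fixed in the world has none). Each returns a list of dicts, best first, with "p" (0 to 1); they miss things now and then, are a little off and sometimes report something else, mostly with a low value. They report only what shows in the picture. A call takes as long as a camera call. They do not tell look-alikes from the thing itself.
- recognise(name, picture): "rect" ([centre column, centre row, width, height] in pixels, round what is visible of it).
- regions_of(name, picture): "pixels" (480x640 bool, what is visible of it) and "rect" ([centre column, centre row, width, height] in pixels, round what is visible of it).
The state is a dict: "time": time; "joint_pos": joint angles; "joint_vel": joint speeds; "joint_efforts": joint torques, N m; "tool_pos": TCP position; "tool_rot": TCP orientation; "contact_force": force on the tool from outside, world axes, zero at the start; "ft_torque": the same for the moment, N m; "gripper_width": opening from 0.0 (shut) to 1.0 (fully open); "grasp_force": force on a finger pad.
Only numpy, scipy, OpenCV 4.12 (cv2) and the standard library are available. Lean on these libraries where they do the work, as an engineer would, in place of code of your own. Each camera call takes 0.05 s, during which the arm holds its last target. There are 200 camera calls.

### The job

On the metalworker's bench, wind the stamping jig's hand crank counter-clockwise, about two turns, until the clamp bar is fully raised. Then take the nameplate sled, slide its long front end flat along the jig's bed under the raised bar, and push it against the spring stop, without ramming it, until it is fully home. Finish while still holding it pressed home against the spring, ready for stamping, and leave the hammer, the jar and the loose steel block alone.

Things in the scene. Friction and masses are not known exactly. Their poses are not given: they have to be found in the camera images.
- fixture: the stamping jig, fixed to the bench: dark steel bed 260 x 125 mm, top 20 mm above the bench. Origin at bench height under the middle of its lane; +x is the way the sled is pushed in, z up. The lane (along x, centred on y = 0) is 68 mm wide between guides 8 mm high from x = -20 to +110 mm, with flared ends from x = -53 mm
- bar_front (a point): middle of the lower front edge of the steel clamp bar, which crosses the lane from x = 30 to 60 mm in the jig's frame; its top is 53 mm above the bench when raised. It rises along a pin (66 mm high, at y = -58 mm) and a column (62 mm high, 36 mm square, at x = 45, y = 125 mm)
- crank_axis (a point): point on the crank's vertical turning axis, 101 mm above the bench (above the column, fixed to the jig)
- crank_knob (a point): middle of the crank's grip: an upright round wooden grip 18 mm in diameter, 50 mm tall (76 to 126 mm above the bench), free to spin on its pin, 45 mm from the crank axis at the end of a flat arm whose top is 75 mm above the bench. The hub (28 mm diameter) ends 78 mm above the bench
- crank (a joint): crank angle in rad, counter-clockwise from above is positive; 0: bar down, 1 mm over the bed; 13.5: the end stop, bar fully raised, 11 mm over the bed (0.74 mm per rad). At 0 the arm points along the jig's +x. Stays where it is left; turning takes about 1.5 N at the grip
- sled: the loose nameplate sled, about 0.16 kg: a flat aluminium plate 130 x 60 x 6 mm with a brass nameplate on it, and a black square post 18 x 18 mm, 45 mm tall (top 51 mm above the underside), standing 35 mm behind its middle. Origin at the middle of its underside; +x points to its long front end (nose, 65 mm ahead), z up; the post is at x = -35 mm. It lies flat on the bench
- sled_nose (a point): middle of the sled's front edge, 65 mm ahead of its origin, 3 mm above its underside
- stop (a joint): how far the brass spring stop (60 mm wide, 14 mm high, across the lane beyond the bar) is pushed in, in m: 0 at rest, when its face is 75 mm ahead of the jig's origin along the jig's x; 0.012 at its hard end. The spring pushes back with 3 N at 0 rising to 9 N at the end
- hammer: bystander: a hammer lying on the bench, origin at its underside
- jar: bystander: a small closed jar, 60 mm in diameter, 80 mm tall
- block: bystander: a loose steel block 80 x 80 x 22 mm
Mind the look-alikes: they are no part of the job. Of the things like the sled, leave any that is blue or turquoise; of the rest the larger one is meant.

How it is judged:
By the outcome, as a careful person would: the job done as asked, in the order asked, and still so for the second after the job is handed in, while the arm keeps its last pose, push and grip.
It also fails if it takes over 69 s, if anything falls off the work surface, if the arm or the gripper's body presses on something with over 40 N, if the wrist force passes 120 N, or if a joint passes its speed limit or range.

## Working session

There is one attempt and no reset: what is moved stays moved. The work goes in short steps, Python scripts to look and compute and a tool call to move; the robot and the scene stay as the last step left them, time stands still between calls to the robot, and variables do not carry over. Pictures are saved under pics/ and viewed, at most 10 in all, crops included, and the job is handed in when it is done.

Besides the shell and the picture viewer there is one more tool, called after "Call:" by a JSON object that holds its "name" and its "arguments". jog_arm: Moves the arm, as the interface text tells. Its arguments: {"type":"object","properties":{"moves":{"type":"array"}},"required":["moves"]}

```bash
mkdir -p pics; ls; cat > h.py <<'E'
from plant import *
import numpy as np, cv2
def world(f,u,v,d=None):
    d=f["depth"][int(v),int(u)] if d is None else d
    c=np.array([(u-f["cx"])/f["fx"]*d,(v-f["cy"])/f["fy"]*d,d])
    return np.array(f["R"]).T@(c-np.array(f["t"]))
def cloud(f,m):
    v,u=np.nonzero(m&(f["depth"]>0)); d=f["depth"][v,u]
    c=np.stack([(u-f["cx"])/f["fx"]*d,(v-f["cy"])/f["fy"]*d,d],1)
    return (c-np.array(f["t"]))@np.array(f["R"])
E
python3 - <<'E'
from h import *
s=state();print(s)
for n in["top","scene"]:
    f=grab_frame(n);cv2.imwrite(f"pics/{n}0.png",f["color"])
    for o in["fixture","crank_knob","sled","bar_front","hammer","jar","block"]:
        for r in regions_of(o,f)[:4]:
            P=cloud(f,r["pixels"]); print(n,o,round(r["p"],2),np.round(r["rect"]),np.round(np.median(P,0),3) if len(P) else None)
E
```

```text
pics
{'time': 0.0, 'joint_pos': array([ 1.12301067e+00,  5.33630400e-02,  1.61428956e+00,  1.68983427e-05,
        1.47602624e+00, -1.19030156e-01]), 'joint_vel': array([ 0.00082422,  0.00034904, -0.00018063, -0.00123554,  0.00089184,
        0.00063375]), 'joint_efforts': array([ 9.26625289e-04, -3.93686736e+01, -3.70174813e+01, -1.64281810e-04,
        7.15271453e-03,  1.57699799e-05]), 'tool_pos': array([0.20153005, 0.59095359, 0.23006185]), 'tool_rot': array([-2.99754139e-04,  1.63639209e-01,  9.86519701e-01, -9.99130005e-04]), 'contact_force': array([-0.85947644,  0.32828239, -0.54515246]), 'ft_torque': array([-0.03620183, -0.08716931,  0.01810982]), 'grasp_force': 0.0, 'gripper_width': 0.9992997842641643}
top fixture 0.84 [258. 233. 117. 115.] [0.56  0.04  0.021]
top crank_knob 0.67 [218. 205.  37.  18.] [0.589 0.167 0.077]
top sled 0.95 [451. 315.  42.  41.] [ 0.339 -0.367  0.004]
top sled 0.91 [434. 249.  39.  56.] [ 0.496 -0.33   0.006]
top sled 0.7 [376. 270.  19.  36.] [ 0.44  -0.193  0.004]
top sled 0.58 [504. 254.  50.  60.] [ 0.484 -0.487  0.006]
top bar_front 0.93 [276
[... 358 characters left out ...]
  46.] [0.63  0.381 0.021]
scene fixture 0.92 [367. 279. 134.  88.] [0.595 0.055 0.021]
scene crank_knob 0.85 [414. 270.  35.  27.] [0.594 0.184 0.078]
scene sled 0.86 [164. 233.  56.  31.] [ 0.498 -0.49   0.006]
scene sled 0.86 [230. 208.  24.  19.] [ 0.356 -0.354  0.005]
scene sled 0.67 [274. 240.  20.  24.] [ 0.46  -0.189  0.005]
scene sled 0.61 [215. 239.  52.  41.] [ 0.496 -0.326  0.006]
scene bar_front 0.83 [353. 280.  80.  27.] [0.587 0.042 0.044]
scene hammer 0.81 [491. 266.  90.  74.] [0.453 0.363 0.021]
scene hammer 0.56 [218. 239.  55.  39.] [ 0.495 -0.325  0.006]
scene jar 0.95 [170. 276.  32.  43.] [ 0.696 -0.334  0.052]
scene block 0.78 [516. 335.  61.  41.] [0.641 0.381 0.021]
```

View pics/top0.png

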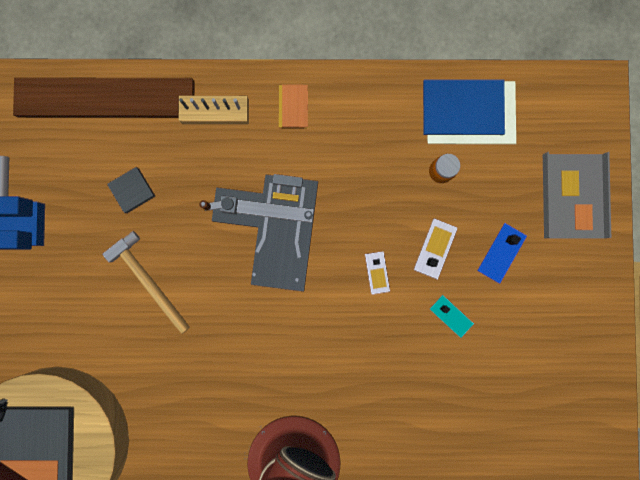

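```bash
python3 - <<'E'
import cv2
a=cv2.imread("pics/top0.png")
c=cv2.resize(a[215:355,350:550],None,fx=4,fy=4,interpolation=cv2.INTER_CUBIC)
cv2.imwrite("pics/sleds.png",c)
c=cv2.resize(a[155:305,180:340],None,fx=4,fy=4,interpolation=cv2.INTER_CUBIC)
cv2.imwrite("pics/jig.png",c)
E
```

```text
(no output)
```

View pics/sleds.png

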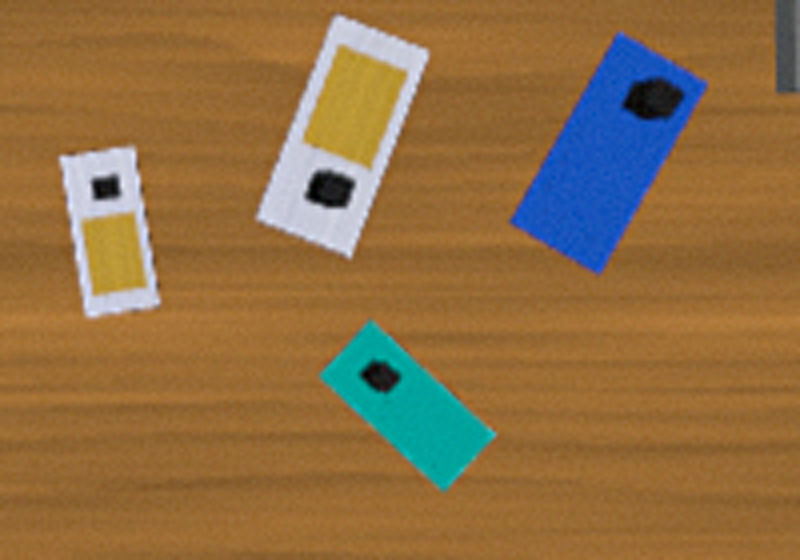

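View pics/jig.png

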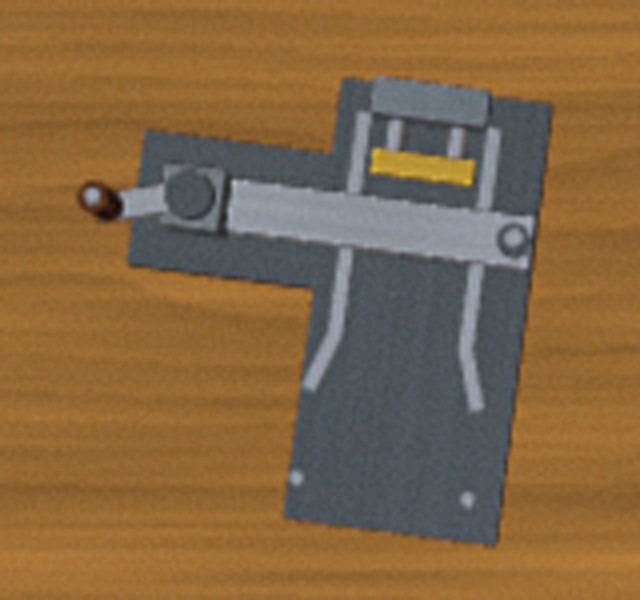

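The picture shows four sled-like things: small silver (376,270), large silver (436,249), blue (502,253) and turquoise (451,316). The large silver one is meant: it is not blue or turquoise, and it is bigger than the other silver one. The crop confirms this, with its post at the lower-left end and its nose pointing up-right. The jig is at (262,233), the crank hub at (228,204), and the knob at (204,205) points along the jig's +y.

```bash
cat >> h.py <<'E'
def onplane(f,uv,z):
    uv=np.asarray(uv,float).reshape(-1,2);R=np.array(f["R"]);t=np.array(f["t"])
    r=np.c_[(uv[:,0]-f["cx"])/f["fx"],(uv[:,1]-f["cy"])/f["fy"],np.ones(len(uv))]@R
    o=-R.T@t; k=(z-o[2])/r[:,2]; return o+k[:,None]*r
def rect(f,m,z):
    c=max(cv2.findContours(m.astype(np.uint8),cv2.RETR_EXTERNAL,cv2.CHAIN_APPROX_NONE)[0],key=cv2.contourArea)
    P=onplane(f,c,z)[:,:2]; r=cv2.minAreaRect((P*1000).astype(np.float32)); b=cv2.boxPoints(r)
    return np.array(r[0])/1000,np.array(r[1]),b/1000
def near(r,u,v): return abs(r["rect"][0]-u)+abs(r["rect"][1]-v)<25
E
python3 - <<'E'
from h import *
np.set_printoptions(precision=4,suppress=True)
f=grab_frame("top")
print("cam",-np.array(f["R"]).T@f["t"],f["fx"])
r=[x for x in regions_of("sled",f) if near(x,436,249)][0]
print("sled",rect(f,r["pixels"],.006))
r=[x for x in regions_of("bar_front",f) if near(x,276,211)][0]
print("bar",rect(f,r["pixels"],.045))
A=cloud(f,np.ones((480,640),bool))
box=(A[:,0]>.45)&(A[:,0]<.75)&(A[:,1]>-.1)&(A[:,1]<.3)
for lo,hi,n in[(.1,.135,"knob"),(.0765,.09,"hub"),(.07,.0765,"arm"),(.035,.055,"bar"),(.055,.07,"col/pin")]:
    P=A[box&(A[:,2]>lo)&(A[:,2]<hi)]; print(n,len(P))
    if len(P): print(P.mean(0),P.min(0),P.max(0))
E
```

```text
cam [ 0.4414 -0.0457  1.3962] 593.2291487420646
sled (array([ 0.4957, -0.3304]), array([ 61.0658, 129.9195]), array([[ 0.4241, -0.3347],
       [ 0.5448, -0.3828],
       [ 0.5674, -0.3261],
       [ 0.4467, -0.278 ]], dtype=float32))
bar (array([0.579 , 0.0437]), array([174.53  ,  32.9419]), array([[ 0.5518, -0.0409],
       [ 0.5845, -0.045 ],
       [ 0.6063,  0.1282],
       [ 0.5736,  0.1323]], dtype=float32))
knob 70
[0.5856 0.1919 0.1221] [0.5775 0.1844 0.1014] [0.5947 0.2013 0.1312]
hub 121
[0.5911 0.1561 0.0795] [0.5773 0.136  0.0765] [0.6066 0.197  0.0897]
arm 98
[0.5903 0.1603 0.0737] [ 0.5692 -0.0372  0.0705] [0.6071 0.2003 0.0764]
bar 1359
[0.5962 0.0393 0.0441] [ 0.4851 -0.0439  0.0351] [0.6648 0.1655 0.0546]
col/pin 146
[0.588  0.1217 0.0631] [ 0.5657 -0.0372  0.0556] [0.6112 0.1962 0.07  ]
```

Call:
{"name": "jog_arm", "arguments": {"moves": [[[5, -1.6, -0.8, 0, 0, 0, 0], [5, -3.2, -1.65, 0, 0, 0, 0], [5, -3.2, -1.65, 0, 0, 0, 0], [5, -3.2, -1.65, 0, 0, 0, 0], [5, -3.2, -1.65, 0, 0, 0, 0], [5, -3.2, -1.65, 0, 0, 0, 0], [5, -3.2, -1.65, 0, 0, 0, 0], [5, -3.2, -1.65, 0, 0, 0, 0], [5, -3.2, -1.65, 0, 0, 0, 0], [5, -3.2, -1.65, 0, 0, 0, 0], [5, -3.2, -1.65, 0, 0, 0, 0], [5, -3.2, -1.65, 0, 0, 0, 0], [5, -3.2, -1.65, 0, 0, 0, 0], [5, -3.2, -1.65, 0, 0, 0, 0], [5, -3.2, -1.65, 0, 0, 0, 0], [5, -2.0, -1.0, 0, 0, 0, 0], [5, -0.86, -0.42, 0, 0, 0, 0], [5, 0, 0, 0, 0, 0, 0], [5, 0, 0, 0, 0, 0, 0]]]}}

```text
time: 2.53
tool_pos: [0.5859, 0.1931, 0.2311]
tool_rot: [-0.0, 0.164, 0.986, 0.0]
contact_force: [-0.0, -0.1, -0.7]
gripper_width: 0.586
grasp_force: 0.0
```

```bash
python3 - <<'E'
from h import *
np.set_printoptions(precision=4,suppress=True)
s=state();print(s["time"],s["tool_pos"],s["tool_rot"],s["joint_pos"],s["contact_force"])
f=grab_frame("wrist");cv2.imwrite("pics/w1.png",f["color"])
print("cam",-np.array(f["R"]).T@f["t"],f["fx"])
for o in["crank_knob","crank_axis","bar_front","fixture"]:
    for r in regions_of(o,f)[:3]:
        P=cloud(f,r["pixels"]); print(o,round(r["p"],2),np.round(r["rect"]),np.median(P,0))
        if o=="crank_knob":
            Q=P[P[:,2]>.118]; print(len(Q),Q.mean(0) if len(Q) else 0,Q.min(0) if len(Q) else 0,Q.max(0) if len(Q) else 0)
E
```

```text
2.5333 [0.5859 0.1931 0.2311] [-0.0004  0.1638  0.9865  0.0002] [ 0.1976  0.0344  1.6321  0.0007  1.4758 -1.0442] [-0.0487 -0.0965 -0.6587]
cam [0.5098 0.2189 0.3741] 365.8142800069805
crank_knob 0.95 [292. 230.  76.  50.] [0.5862 0.1729 0.0785]
493 [0.5848 0.1935 0.1259] [0.5772 0.1848 0.118 ] [0.5943 0.2018 0.1287]
crank_axis 0.89 [176. 191. 305. 284.] [0.5474 0.0453 0.0208]
crank_axis 0.66 [516. 182. 127. 115.] [0.627  0.3807 0.0222]
crank_axis 0.49 [169. 250. 181.  62.] [0.578  0.0443 0.0456]
bar_front 0.74 [168. 250. 176.  62.] [0.5779 0.0448 0.0456]
fixture 0.91 [176. 193. 311. 284.] [0.5477 0.0453 0.0208]
```

View pics/w1.png

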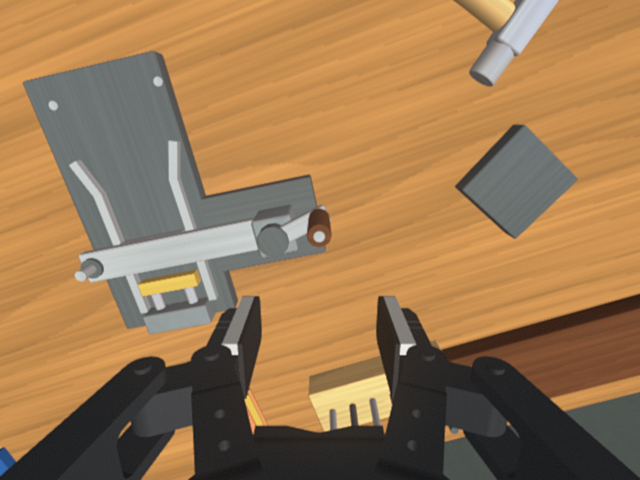

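The wrist picture shows the knob at (319,236), the hub at (272,240), the bar running from (90,268) to (265,235), and the brass stop at (168,283). Next I refine the axis and the jig's pose.

```bash
python3 - <<'E'
from h import *
np.set_printoptions(precision=4,suppress=True)
f=grab_frame("wrist")
A=cloud(f,np.ones((480,640),bool))
m=(A[:,2]>.0765)&(A[:,2]<.082)&(np.hypot(A[:,0]-.592,A[:,1]-.149)<.022)
c,r=cv2.minEnclosingCircle(A[m][:,:2].astype(np.float32)*1000);print("hub",c,r,A[m].mean(0),m.sum())
g=(A[:,0]>.35)&(A[:,0]<.7)&(A[:,1]>-.1)&(A[:,1]<.25)
def mr(lo,hi,y=9,x=9):
    P=A[g&(A[:,2]>lo)&(A[:,2]<hi)&(A[:,1]<y)&(A[:,0]<x)][:,:2].astype(np.float32)*1000
    r=cv2.minAreaRect(P);return r,cv2.boxPoints(r)
print("bar",mr(.041,.05,.13,.61))
# guides z .024-.032 : split by line, straight part x>-20
yaw=-.125;o=np.array([.532,.0296])
R=np.array([[np.cos(yaw),-np.sin(yaw)],[np.sin(yaw),np.cos(yaw)]])
L=(A[:,:2]-o)@R
for s in(1,-1):
    k=(A[:,2]>.026)&(A[:,2]<.031)&(L[:,0]>-15)&(L[:,0]>-.012)&(L[:,0]<.025)&(s*L[:,1]>.025)&(s*L[:,1]<.05)
    Q=L[k];v=cv2.fitLine((Q*1000).astype(np.float32),cv2.DIST_HUBER,0,.01,.01).ravel();print("guide",s,len(Q),v, Q.min(0),Q.max(0))
k=(A[:,2]>.028)&(A[:,2]<.037)&(L[:,0]>.068)&(L[:,0]<.092)&(abs(L[:,1])<.029);Q=L[k];print("stop",Q.min(0),Q.max(0),A[k][:,2].mean(),np.percentile(Q[:,0],[2,98]))
k=(A[:,2]>.016)&(A[:,2]<.024)&(L[:,0]<-.03)&(L[:,0]>-.2)&(abs(L[:,1])<.08)
P=L[k];print("bed",np.percentile(P,[.3,99.7],axis=0))
for x in(-.14,-.1,-.07):
    q=P[abs(P[:,0]-x)<.006];print(x,np.percentile(q[:,1],[1,99]))
E
```

```text
hub (592.3330688476562, 153.07989501953125) 17.871906280517578 [0.5927 0.149  0.0782] 751
bar (((579.5889892578125, 42.19197082519531), (172.81146240234375, 30.5814208984375), 82.8424301147461), array([[553.6514, -41.6352],
       [583.9945, -45.4456],
       [605.5266, 126.0192],
       [575.1835, 129.8296]], dtype=float32))
guide 1 348 [ 1.     -0.0079  6.2023 39.0977] [-0.0119  0.0343] [0.025  0.0434]
guide -1 349 [  1.      -0.0095   6.4987 -36.5781] [-0.0119 -0.0417] [ 0.025  -0.0325]
stop [ 0.0752 -0.0289] [0.0919 0.029 ] 0.034242628803200385 [0.0756 0.0912]
bed [[-0.1287 -0.0681]
 [-0.0304  0.056 ]]Traceback (most recent call last):
  File "<stdin>", line 23, in <module>
    return _quantile_unchecked(
        a, q, axis, out, overwrite_input, method, keepdims, weights)
    return _ureduce(a,
                    func=_quantile_ureduce_func,
    ...<5 lines>...
                    overwrite_input=overwrite_input,
                    method=method)
    r = func(a, **kwargs)
    result = _quantile(arr,
                       quantiles=q,
    ...<2 lines>...
                       out=out,
                       weights=wgt)
    slices_having_nans = np.isnan(arr[-1, ...])
                                  ~~~^^^^^^^^^
IndexError: index -1 is out of bounds for axis 0 with size 0
```

Call:
{"name": "jog_arm", "arguments": {"moves": [[[5, 0.1, 0, 2, 0, 0, 0], [5, 0, 0, 3.5, 0, 0, 0], [5, 0, 0, 3.5, 0, 0, 0], [5, 0, 0, 3, 0, 0, 0], [5, 0, 0, 1.5, 0, 0, 0], [5, 0, 0, 1, 0, 0, 0], [1.6, 0, 0, 0, 0, 0, 0], [1.6, 0, 0, 0, 0, 0, 0], [1.6, 0, 0, 0, 0, 0, 0], [1.6, 0, 0, 0, 0, 0, 0], [1.6, 0, 0, 0, 0, 0, 0], [1.6, 0, 0, 0, 0, 0, 0]]]}}

```text
time: 3.83
tool_pos: [0.5865, 0.1933, 0.0882]
tool_rot: [0.001, 0.164, 0.987, 0.001]
contact_force: [-0.9, -1.0, 2.7]
gripper_width: 0.199
grasp_force: 42.6
```

```bash
cat > arc.py <<'E'
# rows (tool cm) for the grip to go from measured pose along circle round C by steps
from h import *
import sys
from scipy.spatial.transform import Rotation as Ro
C=np.array([.5924,.1492]); r=.045
def rows(n,step,a0=None):
    s=state();p=s["tool_pos"];T=Ro.from_quat(np.roll(s["tool_rot"],-1)).as_matrix()
    d=p[:2]-C;a=np.arctan2(d[1],d[0]) if a0 is None else a0
    print("t",round(s["time"],2),"p",np.round(p,4),"r",np.round(np.hypot(*d),4),"ang",round(a,3),"F",np.round(s["contact_force"],1),"w",round(s["gripper_width"],3),"g",s["grasp_force"])
    st=np.r_[np.linspace(.3,1,3),np.ones(n-6),np.linspace(1,.3,3)]*step
    q=p[:2].copy()
    for i in st:
        a+=i; g=C+r*np.array([np.cos(a),np.sin(a)]); w=np.r_[g-q,0]; t=T.T@w*100
        t=np.round(t,2); q=q+(T@(np.r_[t[:2],0])/100)[:2]
        print(f"[1.6,{t[0]:.2f},{t[1]:.2f},0,0,0,0],",end="")
    print("\nend ang",a)
rows(int(sys.argv[1]),float(sys.argv[2]))
E
python3 arc.py 20 .12
```

```text
t 3.83 p [0.5865 0.1933 0.0882] r 0.0445 ang 1.704 F [-0.9 -1.   2.7] w 0.199 g 42.578095028875396
[1.6,0.17,-0.03,0,0,0,0],[1.6,0.30,-0.18,0,0,0,0],[1.6,0.43,-0.32,0,0,0,0],[1.6,0.39,-0.37,0,0,0,0],[1.6,0.35,-0.42,0,0,0,0],[1.6,0.29,-0.45,0,0,0,0],[1.6,0.24,-0.48,0,0,0,0],[1.6,0.18,-0.51,0,0,0,0],[1.6,0.11,-0.53,0,0,0,0],[1.6,0.05,-0.54,0,0,0,0],[1.6,-0.01,-0.54,0,0,0,0],[1.6,-0.08,-0.53,0,0,0,0],[1.6,-0.14,-0.52,0,0,0,0],[1.6,-0.20,-0.50,0,0,0,0],[1.6,-0.27,-0.47,0,0,0,0],[1.6,-0.31,-0.44,0,0,0,0],[1.6,-0.37,-0.40,0,0,0,0],[1.6,-0.41,-0.35,0,0,0,0],[1.6,-0.29,-0.20,0,0,0,0],[1.6,-0.14,-0.08,0,0,0,0],
end ang 3.8523092570238693
```

Call:
{"name": "jog_arm", "arguments": {"moves": [[[1.6, 0.17, -0.03, 0, 0, 0, 0], [1.6, 0.3, -0.18, 0, 0, 0, 0], [1.6, 0.43, -0.32, 0, 0, 0, 0], [1.6, 0.39, -0.37, 0, 0, 0, 0], [1.6, 0.35, -0.42, 0, 0, 0, 0], [1.6, 0.29, -0.45, 0, 0, 0, 0], [1.6, 0.24, -0.48, 0, 0, 0, 0], [1.6, 0.18, -0.51, 0, 0, 0, 0], [1.6, 0.11, -0.53, 0, 0, 0, 0], [1.6, 0.05, -0.54, 0, 0, 0, 0], [1.6, -0.01, -0.54, 0, 0, 0, 0], [1.6, -0.08, -0.53, 0, 0, 0, 0], [1.6, -0.14, -0.52, 0, 0, 0, 0], [1.6, -0.2, -0.5, 0, 0, 0, 0], [1.6, -0.27, -0.47, 0, 0, 0, 0], [1.6, -0.31, -0.44, 0, 0, 0, 0], [1.6, -0.37, -0.4, 0, 0, 0, 0], [1.6, -0.41, -0.35, 0, 0, 0, 0], [1.6, -0.29, -0.2, 0, 0, 0, 0], [1.6, -0.14, -0.08, 0, 0, 0, 0]]]}}

```text
time: 5.5
tool_pos: [0.5582, 0.1204, 0.0881]
tool_rot: [0.001, 0.164, 0.986, 0.001]
contact_force: [-0.2, 2.7, 9.5]
gripper_width: 0.198
grasp_force: 43.1
```

```bash
python3 arc.py 20 .14
```

```text
t 5.5 p [0.5582 0.1204 0.0881] r 0.0447 ang -2.441 F [-0.2  2.7  9.5] w 0.198 g 43.1258676876314
[1.6,-0.15,-0.12,0,0,0,0],[1.6,-0.37,-0.18,0,0,0,0],[1.6,-0.59,-0.21,0,0,0,0],[1.6,-0.62,-0.12,0,0,0,0],[1.6,-0.63,-0.04,0,0,0,0],[1.6,-0.62,0.05,0,0,0,0],[1.6,-0.62,0.14,0,0,0,0],[1.6,-0.59,0.22,0,0,0,0],[1.6,-0.55,0.31,0,0,0,0],[1.6,-0.50,0.37,0,0,0,0],[1.6,-0.45,0.45,0,0,0,0],[1.6,-0.38,0.50,0,0,0,0],[1.6,-0.31,0.55,0,0,0,0],[1.6,-0.22,0.58,0,0,0,0],[1.6,-0.15,0.62,0,0,0,0],[1.6,-0.05,0.62,0,0,0,0],[1.6,0.03,0.63,0,0,0,0],[1.6,0.12,0.62,0,0,0,0],[1.6,0.12,0.39,0,0,0,0],[1.6,0.07,0.18,0,0,0,0],
end ang 0.06460095782897046
```

Call:
{"name": "jog_arm", "arguments": {"moves": [[[1.6, -0.15, -0.12, 0, 0, 0, 0], [1.6, -0.37, -0.18, 0, 0, 0, 0], [1.6, -0.59, -0.21, 0, 0, 0, 0], [1.6, -0.62, -0.12, 0, 0, 0, 0], [1.6, -0.63, -0.04, 0, 0, 0, 0], [1.6, -0.62, 0.05, 0, 0, 0, 0], [1.6, -0.62, 0.14, 0, 0, 0, 0], [1.6, -0.59, 0.22, 0, 0, 0, 0], [1.6, -0.55, 0.31, 0, 0, 0, 0], [1.6, -0.5, 0.37, 0, 0, 0, 0], [1.6, -0.45, 0.45, 0, 0, 0, 0], [1.6, -0.38, 0.5, 0, 0, 0, 0], [1.6, -0.31, 0.55, 0, 0, 0, 0], [1.6, -0.22, 0.58, 0, 0, 0, 0], [1.6, -0.15, 0.62, 0, 0, 0, 0], [1.6, -0.05, 0.62, 0, 0, 0, 0], [1.6, 0.03, 0.63, 0, 0, 0, 0], [1.6, 0.12, 0.62, 0, 0, 0, 0], [1.6, 0.12, 0.39, 0, 0, 0, 0], [1.6, 0.07, 0.18, 0, 0, 0, 0]]]}}

```text
time: 7.17
tool_pos: [0.6381, 0.1518, 0.0882]
tool_rot: [0.002, 0.164, 0.987, 0.001]
contact_force: [4.1, -0.7, 4.8]
gripper_width: 0.197
grasp_force: 42.8
```

```bash
python3 arc.py 20 .16
```

```text
t 7.17 p [0.6381 0.1518 0.0882] r 0.0458 ang 0.057 F [ 4.1 -0.7  4.8] w 0.197 g 42.823603581637144
[1.6,0.16,0.17,0,0,0,0],[1.6,0.22,0.41,0,0,0,0],[1.6,0.41,0.59,0,0,0,0],[1.6,0.51,0.51,0,0,0,0],[1.6,0.58,0.43,0,0,0,0],[1.6,0.64,0.33,0,0,0,0],[1.6,0.68,0.22,0,0,0,0],[1.6,0.71,0.11,0,0,0,0],[1.6,0.72,-0.01,0,0,0,0],[1.6,0.71,-0.12,0,0,0,0],[1.6,0.68,-0.23,0,0,0,0],[1.6,0.64,-0.33,0,0,0,0],[1.6,0.57,-0.44,0,0,0,0],[1.6,0.50,-0.52,0,0,0,0],[1.6,0.41,-0.59,0,0,0,0],[1.6,0.31,-0.65,0,0,0,0],[1.6,0.20,-0.69,0,0,0,0],[1.6,0.09,-0.71,0,0,0,0],[1.6,-0.01,-0.47,0,0,0,0],[1.6,-0.01,-0.21,0,0,0,0],
end ang 2.920715723242618
```

Call:
{"name": "jog_arm", "arguments": {"moves": [[[1.6, 0.16, 0.17, 0, 0, 0, 0], [1.6, 0.22, 0.41, 0, 0, 0, 0], [1.6, 0.41, 0.59, 0, 0, 0, 0], [1.6, 0.51, 0.51, 0, 0, 0, 0], [1.6, 0.58, 0.43, 0, 0, 0, 0], [1.6, 0.64, 0.33, 0, 0, 0, 0], [1.6, 0.68, 0.22, 0, 0, 0, 0], [1.6, 0.71, 0.11, 0, 0, 0, 0], [1.6, 0.72, -0.01, 0, 0, 0, 0], [1.6, 0.71, -0.12, 0, 0, 0, 0], [1.6, 0.68, -0.23, 0, 0, 0, 0], [1.6, 0.64, -0.33, 0, 0, 0, 0], [1.6, 0.57, -0.44, 0, 0, 0, 0], [1.6, 0.5, -0.52, 0, 0, 0, 0], [1.6, 0.41, -0.59, 0, 0, 0, 0], [1.6, 0.31, -0.65, 0, 0, 0, 0], [1.6, 0.2, -0.69, 0, 0, 0, 0], [1.6, 0.09, -0.71, 0, 0, 0, 0], [1.6, -0.01, -0.47, 0, 0, 0, 0], [1.6, -0.01, -0.21, 0, 0, 0, 0]]]}}

```text
time: 8.83
tool_pos: [0.5491, 0.1584, 0.0881]
tool_rot: [0.004, 0.164, 0.986, 0.001]
contact_force: [8.2, -0.1, 2.9]
gripper_width: 0.198
grasp_force: 42.6
```

```bash
python3 arc.py 20 .16
```

```text
t 8.83 p [0.5491 0.1584 0.0881] r 0.0443 ang 2.933 F [ 8.2 -0.1  2.9] w 0.198 g 42.64124672510661
[1.6,0.04,-0.22,0,0,0,0],[1.6,-0.10,-0.46,0,0,0,0],[1.6,-0.25,-0.67,0,0,0,0],[1.6,-0.36,-0.63,0,0,0,0],[1.6,-0.44,-0.56,0,0,0,0],[1.6,-0.54,-0.49,0,0,0,0],[1.6,-0.60,-0.39,0,0,0,0],[1.6,-0.66,-0.29,0,0,0,0],[1.6,-0.69,-0.18,0,0,0,0],[1.6,-0.72,-0.07,0,0,0,0],[1.6,-0.72,0.04,0,0,0,0],[1.6,-0.70,0.16,0,0,0,0],[1.6,-0.66,0.27,0,0,0,0],[1.6,-0.62,0.37,0,0,0,0],[1.6,-0.55,0.46,0,0,0,0],[1.6,-0.47,0.55,0,0,0,0],[1.6,-0.37,0.61,0,0,0,0],[1.6,-0.27,0.67,0,0,0,0],[1.6,-0.12,0.45,0,0,0,0],[1.6,-0.04,0.22,0,0,0,0],
end ang 5.797356567770194
```

Call:
{"name": "jog_arm", "arguments": {"moves": [[[1.6, 0.0, -0.22, 0, 0, 0, 0], [1.6, -0.12, -0.46, 0, 0, 0, 0], [1.6, -0.25, -0.67, 0, 0, 0, 0], [1.6, -0.36, -0.63, 0, 0, 0, 0], [1.6, -0.44, -0.56, 0, 0, 0, 0], [1.6, -0.54, -0.49, 0, 0, 0, 0], [1.6, -0.6, -0.39, 0, 0, 0, 0], [1.6, -0.66, -0.29, 0, 0, 0, 0], [1.6, -0.69, -0.18, 0, 0, 0, 0], [1.6, -0.72, -0.07, 0, 0, 0, 0], [1.6, -0.72, 0.04, 0, 0, 0, 0], [1.6, -0.7, 0.16, 0, 0, 0, 0], [1.6, -0.66, 0.27, 0, 0, 0, 0], [1.6, -0.62, 0.37, 0, 0, 0, 0], [1.6, -0.55, 0.46, 0, 0, 0, 0], [1.6, -0.47, 0.55, 0, 0, 0, 0], [1.6, -0.37, 0.61, 0, 0, 0, 0], [1.6, -0.27, 0.67, 0, 0, 0, 0], [1.6, -0.12, 0.45, 0, 0, 0, 0], [1.6, -0.04, 0.22, 0, 0, 0, 0]]]}}

```text
time: 10.5
tool_pos: [0.6328, 0.1276, 0.0883]
tool_rot: [0.003, 0.164, 0.987, -0.0]
contact_force: [5.5, -4.9, 5.3]
gripper_width: 0.2
grasp_force: 42.8
```

```bash
python3 arc.py 17 .09
```

```text
t 10.5 p [0.6328 0.1276 0.0883] r 0.0458 ang -0.491 F [ 5.5 -4.9  5.3] w 0.2 g 42.83623687122599
[1.6,0.06,0.13,0,0,0,0],[1.6,-0.03,0.27,0,0,0,0],[1.6,-0.01,0.40,0,0,0,0],[1.6,0.02,0.40,0,0,0,0],[1.6,0.06,0.40,0,0,0,0],[1.6,0.10,0.40,0,0,0,0],[1.6,0.13,0.38,0,0,0,0],[1.6,0.16,0.37,0,0,0,0],[1.6,0.20,0.35,0,0,0,0],[1.6,0.23,0.34,0,0,0,0],[1.6,0.26,0.31,0,0,0,0],[1.6,0.28,0.29,0,0,0,0],[1.6,0.31,0.26,0,0,0,0],[1.6,0.33,0.24,0,0,0,0],[1.6,0.35,0.20,0,0,0,0],[1.6,0.24,0.11,0,0,0,0],[1.6,0.11,0.05,0,0,0,0],
end ang 0.849525498227341
```

Call:
{"name": "jog_arm", "arguments": {"moves": [[[1.6, 0.06, 0.13, 0, 0, 0, 0], [1.6, -0.03, 0.27, 0, 0, 0, 0], [1.6, -0.01, 0.4, 0, 0, 0, 0], [1.6, 0.02, 0.4, 0, 0, 0, 0], [1.6, 0.06, 0.4, 0, 0, 0, 0], [1.6, 0.1, 0.4, 0, 0, 0, 0], [1.6, 0.13, 0.38, 0, 0, 0, 0], [1.6, 0.16, 0.37, 0, 0, 0, 0], [1.6, 0.2, 0.35, 0, 0, 0, 0], [1.6, 0.23, 0.34, 0, 0, 0, 0], [1.6, 0.26, 0.31, 0, 0, 0, 0], [1.6, 0.28, 0.29, 0, 0, 0, 0], [1.6, 0.31, 0.26, 0, 0, 0, 0], [1.6, 0.33, 0.24, 0, 0, 0, 0], [1.6, 0.35, 0.2, 0, 0, 0, 0], [1.6, 0.24, 0.11, 0, 0, 0, 0], [1.6, 0, 0, 0, 0, 0, 0]]]}}

```text
time: 11.92
tool_pos: [0.624, 0.1816, 0.0883]
tool_rot: [0.005, 0.164, 0.987, -0.001]
contact_force: [10.9, -5.5, 1.2]
gripper_width: 0.194
grasp_force: 42.6
```

```bash
python3 arc.py 8 .04
```

```text
t 11.92 p [0.624  0.1816 0.0883] r 0.0453 ang 0.797 F [10.9 -5.5  1.2] w 0.194 g 42.56001690344419
[1.6,0.06,-0.00,0,0,0,0],[1.6,0.11,0.05,0,0,0,0],[1.6,0.16,0.07,0,0,0,0],[1.6,0.17,0.06,0,0,0,0],[1.6,0.17,0.05,0,0,0,0],[1.6,0.18,0.05,0,0,0,0],[1.6,0.11,0.03,0,0,0,0],[1.6,0.05,0.01,0,0,0,0],
end ang 1.0334137043453788
```

Call:
{"name": "jog_arm", "arguments": {"moves": [[[1.6, 0.1, 0.04, 0, 0, 0, 0], [1.6, 0.1, 0.03, 0, 0, 0, 0], [1.6, 0, 0, 0, 0, 0, 0]]]}}

```text
time: 12.17
tool_pos: [0.6238, 0.1817, 0.0883]
tool_rot: [0.007, 0.164, 0.986, -0.001]
contact_force: [15.5, -8.2, -0.5]
gripper_width: 0.197
grasp_force: 42.3
```

Call:
{"name": "jog_arm", "arguments": {"moves": [[[1.6, -0.2, -0.07, 0, 0, 0, 0], [5, -0.1, -0.05, 0, 0, 0, 0], [5, 0, 0, 0, 0, 0, 0], [5, 0, 0, 0, 0, 0, 0], [5, 0, 0, 0, 0, 0, 0], [5, 0, 0, -1, 0, 0, 0], [5, 0, 0, -3, 0, 0, 0], [5, 0, 0, -3.5, 0, 0, 0], [5, 0, 0, -3, 0, 0, 0], [5, 0, -1.5, -1.5, 0, 0, 0]]]}}

```text
time: 13.0
tool_pos: [0.6183, 0.1702, 0.2123]
tool_rot: [0.003, 0.162, 0.987, 0.002]
contact_force: [1.1, -0.4, 1.3]
gripper_width: 0.585
grasp_force: 0.0
```

Call:
{"name": "jog_arm", "arguments": {"moves": [[[5, -0.06, -3, 0, 0, 0, 0], [5, -0.06, -3.7, 0, 0, 0, 0], [5, -0.06, -3.7, 0, 0, 0, 0], [5, -0.06, -3.7, 0, 0, 0, 0], [5, -0.06, -3.7, 0, 0, 0, 0], [5, -0.06, -3.7, 0, 0, 0, 0], [5, -0.06, -3.7, 0, 0, 0, 0], [5, -0.06, -3.7, 0, 0, 0, 0], [5, -0.06, -3.7, 0, 0, 0, 0], [5, -0.06, -3.7, 0, 0, 0, 0], [5, -0.06, -3.7, 0, 0, 0, 0], [5, -0.06, -3.7, 0, 0, 0, 0], [5, 0, -3.7, 0, 0, 0, 0], [5, 0, -2.6, 0, 0, 0, 0], [5, 0, -1, 0, 0, 0, 0], [5, 0, 0, 0, 0, 0, 0], [5, 0, 0, 0, 0, 0, 0]]]}}

```text
time: 14.42
tool_pos: [0.4587, -0.3163, 0.2065]
tool_rot: [0.0, 0.164, 0.986, 0.0]
contact_force: [-0.3, -0.4, -0.3]
gripper_width: 0.585
grasp_force: 0.0
```

```bash
python3 - <<'E'
from h import *
np.set_printoptions(precision=4,suppress=True)
s=state();print(s["time"],s["tool_pos"],s["tool_rot"],s["joint_pos"])
f=grab_frame("wrist");cv2.imwrite("pics/w2.png",f["color"])
for r in regions_of("sled",f)[:4]:
    P=cloud(f,r["pixels"]); print(round(r["p"],2),np.round(r["rect"]),np.median(P,0))
    q=P[(P[:,2]>.046)&(P[:,2]<.056)]
    if len(q): print(" post",len(q),cv2.minAreaRect((q[:,:2]*1000).astype(np.float32)),q[:,2].mean())
    q=P[(P[:,2]>.003)&(P[:,2]<.010)]
    if len(q): b=cv2.minAreaRect((q[:,:2]*1000).astype(np.float32));print(" plate",b)
f=grab_frame("top")
A=cloud(f,np.ones((480,640),bool));o=np.array([.5322,.0308]);R=np.array([[.9922,.1247],[-.1247,.9922]])
L=(A[:,:2]-o)@R;k=(L[:,0]>.035)&(L[:,0]<.055)&(abs(L[:,1])<.03);print("bar z",np.median(A[k][:,2]))
cv2.imwrite("pics/top1.png",f["color"])
E
```

```text
14.4167 [ 0.4587 -0.3163  0.2065] [0.     0.1639 0.9865 0.0005] [-0.7376 -0.0921  1.7974  0.0009  1.4367 -1.9793]
0.72 [436. 139.  86. 115.] [ 0.4358 -0.1965  0.005 ]
 plate ((438.8258056640625, -194.83306884765625), (94.76913452148438, 44.31572723388672), 9.248885154724121)
0.69 [319. 239.  63. 126.] [ 0.4895 -0.3298  0.0067]
 post 440 ((462.8926086425781, -318.6258544921875), (17.88490104675293, 18.13245964050293), 70.87804412841797) 0.05102141270384509
 plate ((495.6904296875, -331.8265075683594), (60.0532341003418, 130.40542602539062), 68.2890625)
0.56 [171. 280.  63. 129.] [ 0.4819 -0.4856  0.0067]
 post 364 ((515.0357666015625, -504.9333801269531), (17.9969539642334, 17.408668518066406), 60.365108489990234) 0.05056241748046281
 plate ((485.6722106933594, -487.9674377441406), (60.452919006347656, 131.48776245117188), 59.770263671875)
bar z 0.053897471934609226
```

View pics/w2.png

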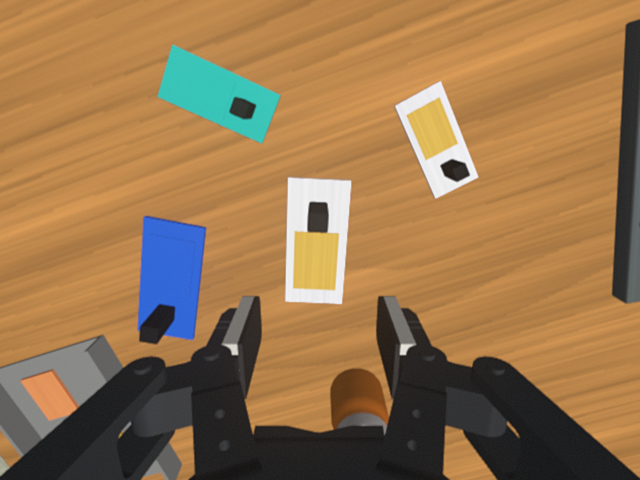

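The wrist picture shows the large silver sled at (318,240), with its post at (318,215) between the fingers' columns and its nose pointing away. The bar's top is at 54 mm, so it is raised. I grasp the post next.

Call:
{"name": "jog_arm", "arguments": {"moves": [[[5, -0.47, -0.08, 2, 0, 0, 0.05], [5, 0, 0, 3.5, 0, 0, 0], [5, 0, 0, 3.5, 0, 0, 0], [5, 0, 0, 3.5, 0, 0, 0], [5, 0, 0, 3, 0, 0, 0], [5, 0, 0, 2, 0, 0, 0], [5, 0, 0, 1, 0, 0, 0], [5, 0, 0, 0.3, 0, 0, 0], [1.6, 0, 0, 0, 0, 0, 0], [1.6, 0, 0, 0, 0, 0, 0], [1.6, 0, 0, 0, 0, 0, 0], [1.6, 0, 0, 0, 0, 0, 0], [1.6, 0, 0, 0, 0, 0, 0], [1.6, 0, 0, 0, 0, 0, 0]]]}}

```text
time: 15.73
tool_pos: [0.4643, -0.3203, 0.0206]
tool_rot: [0.002, 0.188, 0.982, -0.001]
contact_force: [0.1, 0.8, 6.1]
gripper_width: 0.195
grasp_force: 55.1
```

Call:
{"name": "jog_arm", "arguments": {"moves": [[[1.6, 0, 0, -0.3, 0, 0, 0], [1.6, 0, 0, -1, 0, 0, 0], [1.6, 0, 0, -2, 0, 0, 0], [1.6, 0, 0, -2.5, 0, 0, 0], [1.6, 0, 0, -1.2, 0, 0, 0], [1.6, 0, 0, 0, 0, 0, 0], [1.6, 0, 0, 0, 0, 0, 0]]]}}

```text
time: 16.32
tool_pos: [0.4631, -0.3195, 0.089]
tool_rot: [0.001, 0.188, 0.982, -0.0]
contact_force: [-0.2, -0.4, -1.0]
gripper_width: 0.203
grasp_force: 54.2
```

```bash
python3 - <<'E'
from h import *
np.set_printoptions(precision=4,suppress=True)
s=state();print(s)
f=grab_frame("wrist");cv2.imwrite("pics/w3.png",f["color"])
f=grab_frame("top")
for r in regions_of("sled",f)[:4]:
    P=cloud(f,r["pixels"]); z=np.median(P[:,2]);print(round(r["p"],2),np.round(r["rect"]),np.median(P,0),rect(f,r["pixels"],z)[:2])
E
```

```text
{'time': 16.3167, 'joint_pos': array([-0.7361,  0.0358,  1.8787, -0.0001,  1.2254, -1.9281]), 'joint_vel': array([-0.0008,  0.0283,  0.0355,  0.0007,  0.0008, -0.0007]), 'joint_efforts': array([  0.0072, -37.3019, -35.6009,   0.0115,  -0.0657,   0.0004]), 'tool_pos': array([ 0.4631, -0.3195,  0.089 ]), 'tool_rot': array([ 0.0007,  0.1883,  0.9821, -0.0004]), 'contact_force': array([-0.2122, -0.3658, -1.026 ]), 'ft_torque': array([-0.0164,  0.0626, -0.0093]), 'grasp_force': 54.20642852783203, 'gripper_width': 0.2033277045955874}
0.88 [508. 244.  33.  36.] [ 0.5105 -0.4998  0.0066] (array([ 0.5115, -0.5014]), array([60.779 , 71.6059]))
0.76 [438. 251.  32.  61.] [ 0.5335 -0.3241  0.0722] (array([ 0.5304, -0.3219]), array([33.0443, 81.2902]))
0.64 [378. 270.  16.  38.] [ 0.4395 -0.1938  0.0045] (array([ 0.4391, -0.1943]), array([94.6877, 44.7671]))
```

View pics/w3.png

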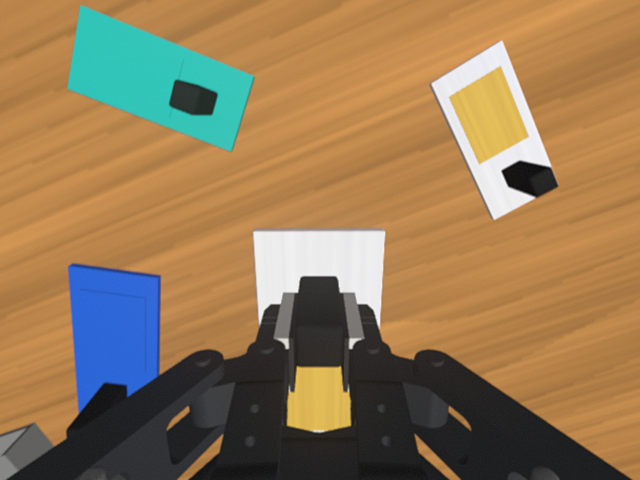

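Call:
{"name": "jog_arm", "arguments": {"moves": [[[1.6, 0, 0, 0, 0, 0, -0.05], [1.6, 0, 0, 0, 0, 0, -0.08], [1.6, 0, 0, 0, 0, 0, -0.08], [1.6, 0, 0, 0, 0, 0, -0.04], [1.6, 0.4, 1.2, 0, 0, 0, 0], [1.6, 0.9, 2.5, 0, 0, 0, 0], [1.6, 1.1, 3.2, 0, 0, 0, 0], [1.6, 1.1, 3.2, 0, 0, 0, 0], [1.6, 1.1, 3.2, 0, 0, 0, 0], [1.6, 1.1, 3.2, 0, 0, 0, 0], [1.6, 1.1, 3.2, 0, 0, 0, 0], [1.6, 1.1, 3.2, 0, 0, 0, 0], [1.6, 1.1, 3.2, 0, 0, 0, 0], [1.6, 1.1, 3.2, 0, 0, 0, 0], [1.6, 1.0, 2.9, 0, 0, 0, 0], [1.6, 0.9, 2.2, 0, 0, 0, 0], [1.6, 0.6, 1.2, 0, 0, 0, 0], [1.6, 0, 0, 0, 0, 0, 0], [1.6, 0, 0, 0, 0, 0, 0]]]}}

```text
time: 18.05
tool_pos: [0.3825, 0.0507, 0.0873]
tool_rot: [-0.001, 0.064, 0.998, -0.0]
contact_force: [0.1, 0.2, -1.7]
gripper_width: 0.201
grasp_force: 54.4
```

```bash
cat > jig.py <<'E'
from h import *
from scipy.spatial.transform import Rotation as Ro
np.set_printoptions(precision=4,suppress=True)
yaw=-.128;o=np.array([.5322,.0308]);R=np.array([[np.cos(yaw),-np.sin(yaw)],[np.sin(yaw),np.cos(yaw)]])
s=state();T=Ro.from_quat(np.roll(s["tool_rot"],-1)).as_matrix()
print(s["time"],s["tool_pos"],"jig xy mm",(s["tool_pos"][:2]-o)@R*1000,"tool y in jig",np.degrees(np.arctan2(T[1,1],T[0,1])-yaw)-90,"tilt",T[:,2],"F jig",np.r_[s["contact_force"][:2]@R,s["contact_force"][2]],"M",s["ft_torque"],"w",s["gripper_width"])
E
python3 - <<'E'
from jig import *
f=grab_frame("top")
A=cloud(f,np.ones((480,640),bool));L=(A[:,:2]-o)@R
u=s["tool_pos"][2]-.0206
k=(A[:,2]>u-.004)&(A[:,2]<u+.014)&(L[:,0]<-.02)&(L[:,0]>-.12)&(abs(L[:,1])<.06)
print(u,k.sum(),np.percentile(L[k],[1,99],axis=0),A[k][:,2].mean())
for x in(-.11,-.09,-.07):
    q=L[k&(abs(L[:,0]-x)<.008)]; print(x,np.percentile(q[:,1],[3,97])) if len(q) else 0
f=grab_frame("wrist");cv2.imwrite("pics/w4.png",f["color"])
cv2.imwrite("pics/top2.png",f["color"])
E
```

```text
18.05 [0.3825 0.0507 0.0873] jig xy mm [-151.0098    0.6324] tool y in jig 0.03523822188154213 tilt [-0.0014 -0.0002 -1.    ] F jig [ 0.117   0.2013 -1.7468] M [ 0.0003 -0.0065 -0.0679] w 0.20136242469658772
0.06674695138213177 772 [[-0.1164 -0.0286]
 [-0.0531  0.0303]] 0.0725814417075008
-0.11 [-0.0267  0.0294]
-0.09 [-0.0271  0.0289]
-0.07 [-0.027   0.0293]
```

View pics/w4.png

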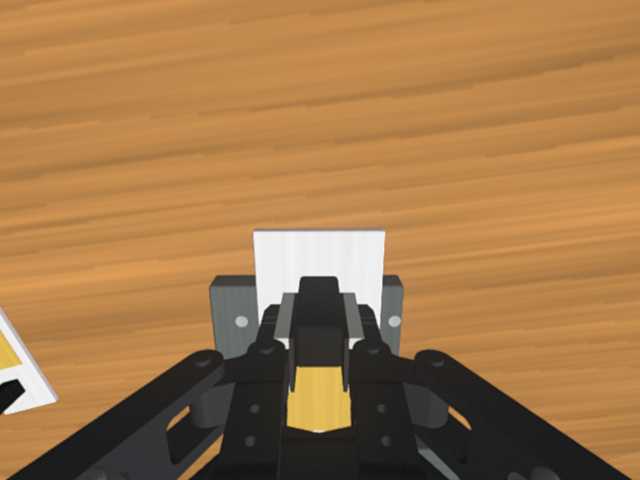

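Call:
{"name": "jog_arm", "arguments": {"moves": [[[1.6, 0, -0.1, 1, 0, 0, 0], [1.6, 0, 0, 1.5, 0, 0, 0], [1.6, 0, 0, 1, 0, 0, 0], [1.6, 0, 0, 0.6, 0, 0, 0], [1.6, 0, 0, 0.2, 0, 0, 0], [1.6, 0, 0, 0, 0, 0, 0], [1.6, 0, 0, 0, 0, 0, 0]]]}}

```text
time: 18.73
tool_pos: [0.3838, 0.0489, 0.0455]
tool_rot: [0.0, 0.065, 0.998, -0.0]
contact_force: [0.3, -0.1, -1.2]
gripper_width: 0.207
grasp_force: 54.4
```

```bash
python3 jig.py
```

```text
18.7333 [0.3838 0.0489 0.0455] jig xy mm [-149.5438   -0.9981] tool y in jig -0.06779574050936787 tilt [ 0.0002 -0.     -1.    ] F jig [ 0.304  -0.0659 -1.1586] M [ 0.0057  0.047  -0.0455] w 0.20715932273311327
```

Call:
{"name": "jog_arm", "arguments": {"moves": [[[1.6, 0, 0, 0.1, 0, 0, 0], [1.6, 0, 0, 0, 0, 0, 0]]]}}

```text
time: 18.9
tool_pos: [0.384, 0.0491, 0.0448]
tool_rot: [0.001, 0.064, 0.998, -0.0]
contact_force: [0.1, -0.4, -0.9]
gripper_width: 0.203
grasp_force: 54.4
```

Call:
{"name": "jog_arm", "arguments": {"moves": [[[1.6, 0, 0, 0.1, 0, 0, 0], [1.6, 0, 0, 0.1, 0, 0, 0], [1.6, 0, 0, 0, 0, 0, 0]]]}}

```text
time: 19.15
tool_pos: [0.3834, 0.0491, 0.0422]
tool_rot: [-0.0, 0.064, 0.998, -0.0]
contact_force: [-0.7, 0.8, -0.7]
gripper_width: 0.197
grasp_force: 54.4
```

Call:
{"name": "jog_arm", "arguments": {"moves": [[[1.6, 0, 0, 0.1, 0, 0, 0], [1.6, 0, 0, 0, 0, 0, 0]]]}}

```text
time: 19.32
tool_pos: [0.3833, 0.0491, 0.0411]
tool_rot: [-0.0, 0.064, 0.998, 0.0]
contact_force: [-0.8, 0.4, -1.0]
gripper_width: 0.2
grasp_force: 54.4
```

Call:
{"name": "jog_arm", "arguments": {"moves": [[[1.6, 0, 0, 0.1, 0, 0, 0], [1.6, 0, 0, 0, 0, 0, 0]]]}}

```text
time: 19.48
tool_pos: [0.3838, 0.0491, 0.0407]
tool_rot: [0.0, 0.064, 0.998, -0.0]
contact_force: [-0.6, -0.2, 1.6]
gripper_width: 0.201
grasp_force: 54.8
```

Call:
{"name": "jog_arm", "arguments": {"moves": [[[1.6, -0.4, 0, 0, 0, 0, 0], [1.6, -0.8, 0, 0, 0, 0, 0], [1.6, -0.8, 0, 0, 0, 0, 0], [1.6, -0.8, 0, 0, 0, 0, 0], [1.6, -0.8, 0, 0, 0, 0, 0], [1.6, -0.4, 0, 0, 0, 0, 0], [1.6, 0, 0, 0, 0, 0, 0]]]}}

```text
time: 20.07
tool_pos: [0.4248, 0.0437, 0.0406]
tool_rot: [0.001, 0.064, 0.998, -0.0]
contact_force: [1.7, -0.7, 2.4]
gripper_width: 0.204
grasp_force: 54.8
```

```bash
python3 - <<'E'
from jig import *
f=grab_frame("top")
A=cloud(f,np.ones((480,640),bool));L=(A[:,:2]-o)@R
k=(A[:,2]>.0235)&(A[:,2]<.033)&(L[:,0]>-.06)&(L[:,0]<.028)&(abs(L[:,1])<.055)
for x in(-.06,-.045,-.03,-.01,0,.015):
    q=L[k&(abs(L[:,0]-x)<.005)]; print(x,np.sort(np.round(q[:,1]*1000))) if len(q) else 0
cv2.imwrite("pics/top3.png",cv2.resize(f["color"][155:305,180:340],None,fx=4,fy=4,interpolation=cv2.INTER_CUBIC))
E
```

```text
20.0667 [0.4248 0.0437 0.0406] jig xy mm [-108.1803   -0.955 ] tool y in jig -0.058022063423024406 tilt [ 0.0019 -0.0002 -1.    ] F jig [ 1.7627 -0.4304  2.3838] M [-0.0841 -0.3607 -0.0464] w 0.20392461714847582
-0.06 [-38. -29. -29. -27. -27. -25. -24. -22. -22. -20. -20. -17. -15. -13.
 -11. -11. -10.  -8.  -8.  -6.  -6.  -4.  -4.  -1.   1.   1.   3.   3.
   6.   8.  10.  10.  12.  15.  15.  17.  17.  19.  19.  22.  24.  24.
  26.  26.  29.  29.  41.  46.]
-0.045 [-52. -51. -49. -49. -48. -47. -46. -46. -46. -44. -44. -44. -44. -37.
 -30. -30. -28. -28. -28. -27. -26. -25. -23. -23. -21. -21. -21. -19.
 -19. -18. -18. -18. -17. -16. -16. -16. -15. -13. -13. -11. -11. -11.
  -9.  -9.  -9.  -9.  -7.  -7.  -7.  -7.  -5.  -4.  -4.  -4.  -3.  -2.
  -2.  -2.  -1.  -1.   0.  -0.   1.   1.   2.   2.   3.   3.   3.   4.
   5.   5.   5.   7.   7.   7.   8.   9.   9.  10.  10.  11.  12.  12.
  14.  14.  14.  15.  16.  17.  17.  17.  18.  19.  19.  21.  21.  21.
  21.  22.  23.  24.  24.  25.  26.  26.  27.  28.  29.  31.  32.  33.
  40.  41.  42.  43.  44.  44.  45.  45.  46.  47.  47.  48.  
[... 863 characters left out ...]
11. -10.  -9.  -7.  -7.  -6.  -5.
  -2.  -2.  -2.  -0.   0.   2.   3.   4.   7.   9.   9.  12.  14.  14.
  16.  16.  18.  19.  19.  21.  21.  21.  25.  26.  28.  28.  35.  35.
  35.  36.  36.  37.  37.  37.  38.  38.  39.  39.  40.  40.  40.  42.
  43.  50.  54.]
0 [-43. -42. -41. -40. -39. -39. -38. -38. -36. -36. -35. -35. -29. -26.
 -21. -19. -15.  -5.  -1.   9.  13.  34.  34.  34.  34.  36.  37.  37.
  37.  39.  39.  40.  40.  41.  41.  42.  49.  49.  53.]
0.015 [-50. -43. -41. -41. -41. -40. -39. -39. -38. -38. -37. -36. -36. -36.
 -34. -15. -12. -12. -10.  -4.  -1.   4.  13.  18.  22.  27.  33.  34.
  34.  34.  36.  36.  36.  36.  38.  39.  39.  39.  39.  41.  41.  41.
  42.  45.  53.]
```

View pics/top3.png

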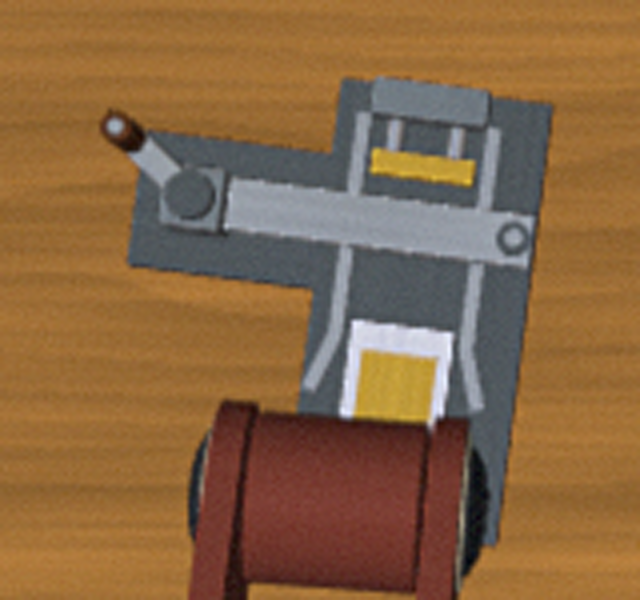

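The picture shows the sled's nose (about (400,325) in the crop) centred between the guides and square to the lane, with the bar raised and the crank parked away from the lane. I continue sliding.

Call:
{"name": "jog_arm", "arguments": {"moves": [[[1.6, -0.4, 0, 0, 0, 0, 0], [1.6, -0.7, 0, 0, 0, 0, 0], [1.6, -0.7, 0, 0, 0, 0, 0], [1.6, -0.7, 0, 0, 0, 0, 0], [1.6, -0.4, 0, 0, 0, 0, 0], [1.6, 0, 0, 0, 0, 0, 0]]]}}

```text
time: 20.62
tool_pos: [0.4526, 0.0401, 0.0406]
tool_rot: [0.001, 0.064, 0.998, -0.0]
contact_force: [-0.1, 0.9, 4.4]
gripper_width: 0.202
grasp_force: 55.2
```

```bash
python3 jig.py
```

```text
20.6167 [0.4526 0.0401 0.0406] jig xy mm [-80.1057  -0.8945] tool y in jig -0.04785894462192175 tilt [ 0.0011 -0.0001 -1.    ] F jig [-0.2003  0.8363  4.4251] M [-0.0689 -0.1664  0.015 ] w 0.2015227142989616
```

Call:
{"name": "jog_arm", "arguments": {"moves": [[[1.6, -0.4, 0, 0, 0, 0, 0], [1.6, -0.7, 0, 0, 0, 0, 0], [1.6, -0.7, 0, 0, 0, 0, 0], [1.6, -0.7, 0, 0, 0, 0, 0], [1.6, -0.4, 0, 0, 0, 0, 0], [1.6, 0, 0, 0, 0, 0, 0]]]}}

```text
time: 21.12
tool_pos: [0.4813, 0.0364, 0.0406]
tool_rot: [0.0, 0.064, 0.998, -0.0]
contact_force: [-0.4, 0.2, 2.1]
gripper_width: 0.198
grasp_force: 55.2
```

```bash
python3 jig.py
```

```text
21.1167 [0.4813 0.0364 0.0406] jig xy mm [-51.2433  -0.9065] tool y in jig -0.045876554815251325 tilt [ 0.0009 -0.0001 -1.    ] F jig [-0.3969  0.119   2.0718] M [-0.0786 -0.1018  0.0244] w 0.19773386030548118
```

Call:
{"name": "jog_arm", "arguments": {"moves": [[[1.6, -0.3, 0, 0, 0, 0, 0], [1.6, -0.5, 0, 0, 0, 0, 0], [1.6, -0.5, 0, 0, 0, 0, 0], [1.6, -0.4, 0, 0, 0, 0, 0], [1.6, -0.3, 0, 0, 0, 0, 0], [1.6, -0.2, 0, 0, 0, 0, 0], [1.6, 0, 0, 0, 0, 0, 0]]]}}

```text
time: 21.7
tool_pos: [0.5023, 0.0337, 0.0406]
tool_rot: [-0.0, 0.064, 0.998, 0.0]
contact_force: [-3.1, 0.0, 6.0]
gripper_width: 0.2
grasp_force: 55.5
```

Call:
{"name": "jog_arm", "arguments": {"moves": [[[1.6, -0.2, 0, 0, 0, 0, 0], [1.6, -0.2, 0, 0, 0, 0, 0], [1.6, -0.2, 0, 0, 0, 0, 0], [1.6, 0, 0, 0, 0, 0, 0], [1.6, 0, 0, 0, 0, 0, 0]]]}}

```text
time: 22.12
tool_pos: [0.5082, 0.033, 0.0406]
tool_rot: [-0.0, 0.064, 0.998, 0.0]
contact_force: [-3.2, 0.7, 5.9]
gripper_width: 0.197
grasp_force: 55.5
```

```bash
python3 jig.py
```

```text
22.1167 [0.5082 0.033  0.0406] jig xy mm [-24.1299  -0.8911] tool y in jig -0.03614824304463582 tilt [-0.0002  0.     -1.    ] F jig [-3.2519  0.3199  5.8879] M [0.0264 0.2725 0.0292] w 0.1971056964937067
```

Call:
{"name": "jog_arm", "arguments": {"moves": [[[1.6, -0.2, 0, 0, 0, 0, 0], [1.6, -0.2, 0, 0, 0, 0, 0], [1.6, 0, 0, 0, 0, 0, 0]]]}}

```text
time: 22.37
tool_pos: [0.5107, 0.0327, 0.0406]
tool_rot: [-0.002, 0.064, 0.998, 0.0]
contact_force: [-9.5, 1.6, 11.6]
gripper_width: 0.201
grasp_force: 56.2
```

Call:
{"name": "jog_arm", "arguments": {"moves": [[[1.6, -0.2, 0, 0, 0, 0, 0], [1.6, -0.2, 0, 0, 0, 0, 0], [1.6, 0, 0, 0, 0, 0, 0]]]}}

```text
time: 22.62
tool_pos: [0.514, 0.0323, 0.0406]
tool_rot: [-0.003, 0.064, 0.998, 0.0]
contact_force: [-12.1, 2.2, 13.9]
gripper_width: 0.201
grasp_force: 56.5
```

Call:
{"name": "jog_arm", "arguments": {"moves": [[[1.6, -0.2, 0, 0, 0, 0, 0], [1.6, 0, 0, 0, 0, 0, 0]]]}}

```text
time: 22.78
tool_pos: [0.5154, 0.0322, 0.0406]
tool_rot: [-0.004, 0.064, 0.998, 0.0]
contact_force: [-13.6, 1.5, 15.9]
gripper_width: 0.207
grasp_force: 56.7
```

```bash
python3 - <<'E'
from jig import *
f=grab_frame("top")
A=cloud(f,np.ones((480,640),bool));L=(A[:,:2]-o)@R
b=f["color"].reshape(-1,3)[(f["depth"]>0).ravel()].astype(int)
y=(b[:,2]-b[:,0]>80)&(L[:,0]>.06)&(L[:,0]<.12)&(abs(L[:,1])<.035)&(A[:,2]>.028)
print("stop",np.percentile(L[y],[3,97],axis=0),y.sum())
E
```

```text
22.7833 [0.5154 0.0322 0.0406] jig xy mm [-16.8708  -0.7319] tool y in jig -0.01460874446487992 tilt [-0.0079  0.001  -1.    ] F jig [-13.6321  -0.2781  15.9255] M [0.2594 1.8605 0.0652] w 0.20658640860407024
stop [[ 0.0825 -0.0271]
 [ 0.0945  0.0278]] 143
```

Call:
{"name": "jog_arm", "arguments": {"moves": [[[1.6, 0, 0, -0.04, 0, -0.008, 0], [1.6, 0, 0, 0, 0, 0, 0]]]}}

```text
time: 23.0
tool_pos: [0.5156, 0.0322, 0.0406]
tool_rot: [0.001, 0.064, 0.998, -0.0]
contact_force: [-9.6, 2.4, 11.5]
gripper_width: 0.199
grasp_force: 56.2
```

```bash
python3 jig.py
```

```text
23.0 [0.5156 0.0322 0.0406] jig xy mm [-16.6858  -0.7298] tool y in jig -0.007490639428667123 tilt [ 0.0014 -0.0002 -1.    ] F jig [-9.8041  1.1518 11.4507] M [0.2291 1.6696 0.0997] w 0.19911365188143607
```

Call:
{"name": "jog_arm", "arguments": {"moves": [[[1.6, -0.2, 0, 0, 0, -0.002, 0], [1.6, -0.2, 0, 0, 0, -0.002, 0], [1.6, 0, 0, 0, 0, 0, 0]]]}}

```text
time: 23.25
tool_pos: [0.5179, 0.0319, 0.0406]
tool_rot: [-0.0, 0.064, 0.998, -0.0]
contact_force: [-17.1, 2.2, 17.9]
gripper_width: 0.202
grasp_force: 57.1
```

```bash
python3 jig.py
```

```text
23.25 [0.5179 0.0319 0.0406] jig xy mm [-14.3657  -0.7009] tool y in jig -0.016458233953500212 tilt [-0.0001 -0.0001 -1.    ] F jig [-17.2094   0.0423  17.898 ] M [0.3548 2.8209 0.0093] w 0.20161260007836668
```

Call:
{"name": "jog_arm", "arguments": {"moves": [[[1.6, 0, 0, -0.08, 0, 0, 0], [1.6, -0.1, 0, 0, 0, -0.002, 0], [1.6, 0, 0, 0, 0, 0, 0]]]}}

```text
time: 23.5
tool_pos: [0.5181, 0.0319, 0.0406]
tool_rot: [0.0, 0.064, 0.998, -0.0]
contact_force: [-16.5, 2.7, 15.3]
gripper_width: 0.203
grasp_force: 56.7
```

Call:
{"name": "jog_arm", "arguments": {"moves": [[[1.6, -0.1, 0, 0, 0, -0.001, 0], [1.6, -0.1, 0, 0, 0, -0.001, 0], [1.6, 0, 0, 0, 0, 0, 0]]]}}

```text
time: 23.75
tool_pos: [0.5198, 0.0317, 0.0406]
tool_rot: [0.001, 0.064, 0.998, -0.0]
contact_force: [-17.8, 1.5, 16.7]
gripper_width: 0.198
grasp_force: 56.8
```

```bash
python3 - <<'E'
from jig import *
f=grab_frame("top")
A=cloud(f,np.ones((480,640),bool));L=(A[:,:2]-o)@R
b=f["color"].reshape(-1,3)[(f["depth"]>0).ravel()].astype(int)
y=(b[:,2]-b[:,0]>80)&(L[:,0]>.06)&(L[:,0]<.12)&(abs(L[:,1])<.035)&(A[:,2]>.028)
print("stop",np.percentile(L[y],[3,97],axis=0),y.sum())
E
```

```text
23.75 [0.5198 0.0317 0.0406] jig xy mm [-12.4155  -0.6771] tool y in jig -0.011743112950327372 tilt [ 0.0016 -0.0003 -1.    ] F jig [-17.8191  -0.7895  16.674 ] M [0.3912 2.9651 0.0086] w 0.1979706097289087
stop [[ 0.0646 -0.0278]
 [ 0.0987  0.0273]] 154
```

Call:
{"name": "jog_arm", "arguments": {"moves": [[[1.6, -0.1, 0, -0.03, 0, -0.001, 0], [1.6, -0.1, 0, 0, 0, -0.001, 0], [1.6, 0, 0, 0, 0, 0, 0]]]}}

```text
time: 24.05
tool_pos: [0.5213, 0.0315, 0.0406]
tool_rot: [0.001, 0.064, 0.998, -0.0]
contact_force: [-17.4, 2.5, 15.7]
gripper_width: 0.202
grasp_force: 56.7
```

Call:
{"name": "jog_arm", "arguments": {"moves": [[[1.6, -0.1, 0, -0.03, 0, -0.001, 0], [1.6, -0.1, 0, 0, 0, -0.001, 0], [1.6, 0, 0, 0, 0, 0, 0]]]}}

```text
time: 24.3
tool_pos: [0.5215, 0.0315, 0.0405]
tool_rot: [-0.0, 0.064, 0.998, -0.0]
contact_force: [-24.4, 3.0, 20.7]
gripper_width: 0.204
grasp_force: 57.4
```

```bash
python3 jig.py
```

```text
24.3 [0.5215 0.0315 0.0405] jig xy mm [-10.7107  -0.677 ] tool y in jig -0.0047423135391255755 tilt [-0.0005 -0.0003 -1.    ] F jig [-24.6072  -0.0969  20.7493] M [0.5396 3.9379 0.0143] w 0.2037680149054104
```

```bash
python3 - <<'E'
from jig import *
for n in range(3):
    f=grab_frame("top")
    A=cloud(f,np.ones((480,640),bool));L=(A[:,:2]-o)@R
    b=f["color"].reshape(-1,3)[(f["depth"]>0).ravel()].astype(int)
    y=(b[:,2]-b[:,0]>80)&(L[:,0]>.076)&(L[:,0]<.12)&(abs(L[:,1])<.025)&(A[:,2]>.028)
    print("stop",np.percentile(L[y,0],[3,50,97]),y.sum(),"bar",np.median(A[(L[:,0]>.037)&(L[:,0]<.053)&(abs(L[:,1])<.03),2]))
s=state();print(s["tool_pos"],s["contact_force"])
cv2.imwrite("pics/top4.png",cv2.resize(f["color"][155:305,180:340],None,fx=4,fy=4,interpolation=cv2.INTER_CUBIC))
E
```

```text
24.3 [0.5215 0.0315 0.0405] jig xy mm [-10.7107  -0.677 ] tool y in jig -0.0047423135391255755 tilt [-0.0005 -0.0003 -1.    ] F jig [-24.6072  -0.0969  20.7493] M [0.5396 3.9379 0.0143] w 0.2037680149054104
stop [0.0884 0.0943 0.1005] 117 bar nan
stop [0.0882 0.0944 0.1005] 118 bar nan
stop [0.0884 0.0943 0.1007] 119 bar nan
[0.5215 0.0315 0.0406] [-24.6497   3.4581  20.5252]
  return _methods._mean(a, axis=axis, dtype=dtype,
  ret = ret.dtype.type(ret / rcount)
```

View pics/top4.png

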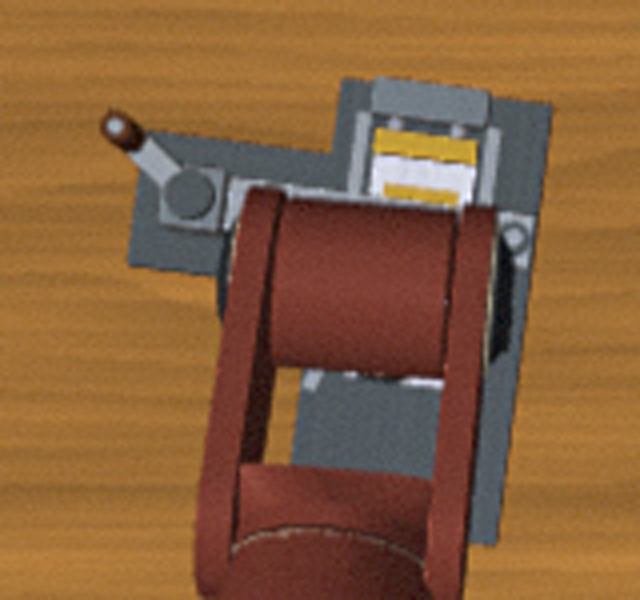

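The picture shows the nose pressed squarely against the brass stop (crop (425,147)). The stop is about 12 mm in, at its hard end, the bar is up and the crank has not moved. I hand the job in.

```bash
python3 -c "
from plant import *
print(job_done())"
```

```text
the job is handed in; nothing more can be done
None
```

The crank is wound to its end stop with the bar fully raised, and the sled is held pressed home against the spring stop at about 25 N; I handed the job in at about 24.5 s, with no verdict returned.

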